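# Push a dried-mushroom tin into the labelling V-block

### The arm

A 7-joint arm with a two-finger parallel gripper is mounted at the origin on a cart in front of the work surface, level with it; the furniture and walls round the work are solid. World frame = base frame: x ahead of the robot, y to its left, z up, the work surface at z = 0. Lengths are in m, angles in rad, forces in N, time in s.
With the tool pointing down it reaches from about 0.4 to 0.9 m from the base axis. Payload 5.6 kg.
Tool frame: the origin (TCP) lies at the very end of the fingers, on their centre line; the grasp point (between the pads) lies bot.grip_depth behind it (bot.grip_depth is the distance from the TCP to the grasp point, in m); z points along the fingers, y is the line along which they close (so a half turn about z gives the same grasp; the last joint's range is limited). The gripper opens to 92 mm and grips with 3 to 60 N. Pads are 20 mm wide; open, the fingers measure 128 mm over their backs; the gripper's body (75 mm by 189 mm) begins 69 mm behind the grasp point.
Start: joints at [-1.363, 0.468, -0.012, 1.603, 0.006, 1.071, -0.056], TCP at [0.161, 0.63, 0.215] pointing down, gripper open.
Joint ranges: [-2.53, 2.53], [-0.31, 2.02], [-1.57, 1.55], [0.28, 2.44], [-1.29, 4.43], [0.15, 1.84], [-2.92, 2.92]. Speed limits (rad/s): [2.57, 2.57, 3.14, 3.14, 3.14, 3.14, 3.14].

### API

Orientations are given as a unit quaternion [w, x, y, z].
In Python, from bench import bot, readout, viewer, finder gives the robot as it stands. Calls block until the motion is done:
- bot.goto(position, orientation): joint-space move of the TCP to a pose.
- bot.line_to(position, orientation=None, rate=0.15, max_force=None): straight line of the TCP; orientation=None keeps the orientation; rate is the mean speed in m/s. With max_force (N) it stops when the force on the tool has changed by that much, and returns True; else False.
- bot.set_joints(angles): joint-space move.
- bot.move_gripper(opening, force=None): finger opening in m; force is the grip in N (None keeps the last); returns when the fingers have stopped.
- bot.hold(seconds).
- bot.inverse_kinematics(position, orientation): joint angles nearest the present ones, or None.
- readout.state(): the state.
- viewer.camera(name): name is "scene" or "top"; returns a dict with "image" (384x512x3 uint8, blue, green, red), "depth" (384x512 float32, m along the optical axis (not along the pixel's ray), 0 where there is no reading), "fov_y" (degrees; the focal length in pixels is half the picture's height over the tangent of half this angle, whatever the lens; pixels are square), "cx", "cy" (the principal point, pixels), "R" (3x3) and "t" (3): a world point X has camera coordinates R X + t. Camera axes: x right, y down, z forward; pixel columns grow to the right and rows downward; lengths in m; the calibration is good to about 2 mm. A picture is of the moment at which its call begins.
A pose or a line that the arm cannot do raises bot.MotionError and nothing moves.
- bot.finish_job(): hands the job in; it is judged then, once.
Trained networks look in the newest picture that a camera, given by its name, has taken for a name from the list of things; names that differ only in an ending like _2 or _b are one class to them, and where a whole thing is asked for, a point or a joint stands for the part that bears it (a point fixed in the world has none). Each returns a list of dicts, best first, with "conf" (0 to 1); they miss things now and then, are a little off and sometimes report something else, mostly with a low value. They report only what shows in the picture. A call takes as long as a camera call. They do not tell look-alikes from the thing itself.
- finder.look_for(camera, label): "point" ([x, y, z] in m, in world coordinates, good to about 4 mm: the middle of the surface that is visible of it).
- finder.outline_of(camera, label): "pixels" (384x512 bool, what is visible of it).
The state is a dict: "time": time; "qpos": joint angles; "dq": joint speeds; "joint_torque": joint torques, N m; "position": TCP position; "orientation": TCP orientation; "ft_force": force on the tool from outside, world axes, zero at the start; "moment": the same for the moment, N m; "opening": finger opening in m; "grasp_force": force on a finger pad.
Only numpy, scipy, OpenCV 4.12 (cv2) and the standard library are available. Lean on these libraries where they do the work, as an engineer would, in place of code of your own. Each camera call takes 0.05 s, during which the arm holds its last target. There are 200 camera calls.

### The job

The tin with the green lid is next for its label. Push it along the table, standing upright and without lifting it, into the blue V-block until it sits centred against both faces, then let go of it; leave the red-lidded tin and the drink can where they are.

Things in the scene. Friction and masses are not known exactly. Their poses are not given: they have to be found in the camera images.
- green_tin_center (a point): Centre, half-way up (22 mm over the table), of the tin to push: an upright round steel tin with a plain pale paper band and a GREEN lid, 60 mm in diameter, 44 mm high, about 0.16 kg, loose on the table, 11 to 14 cm from its place in the V-block, before the mouth and 50 to 60 mm to one side of the V's middle line. Its z axis points up.
- red_tin_center (a point): Centre (half-way up) of the other tin, the same in all but its RED lid, standing about 11 cm beside the green one (centre to centre), on the other side of the V-block's middle line. It stays where it is.
- v_seat (a point): Where the tin's centre lies once it touches both faces, 22 mm up. The blue V-block is fixed to the table: two walls 72 mm long, 18 thick, 40 high; inner faces at 90 degrees, no floor plate; mouth 102 mm wide. Axes: z up, -x out of the mouth along the V's middle line, +x to the apex, 42 mm from here. Wall ends: 9 mm towards the mouth, 51 mm to either side. Behind the apex an 8 mm flange with two screws.
- drink_can: Bystander: an upright orange and green drink can, 53 mm in diameter, 134 mm high; origin at the centre of its underside. Stays where it is.
There are look-alikes about, which are no part of the job. What is shaped like the part that bears green_tin_center but yellow is not meant.

How it is judged:
By the outcome, as a careful person would: the job done as asked, in the order asked, and still so for the second after the job is handed in, with the robot touching nothing.
It also fails if it takes over 35 s, if anything falls off the work surface, if the arm or the gripper's body presses on something with over 40 N, if the wrist force passes 120 N, or if a joint passes its speed limit or range.

## Working session

There is one attempt and no reset: what is moved stays moved. The work goes in short steps, each a Python script; the robot and the scene stay as the last script left them, time stands still between calls to the robot, and variables do not carry over. Pictures are saved under pics/ and viewed, at most 10 in all, crops included, and the job is handed in when it is done.

```bash
mkdir -p pics; ls; python3 - <<'E'
from bench import bot, readout, viewer, finder
import cv2, numpy as np
for c in ("scene","top"):
    d=viewer.camera(c); cv2.imwrite(f"pics/{c}0.png",d["image"]); 
    np.savez(f"{c}0.npz",**{k:np.array(v) for k,v in d.items()})
    print(c,d["fov_y"],d["cx"],d["cy"],np.round(d["R"],3).tolist(),np.round(d["t"],3))
    for l in ("green_tin_center","red_tin_center","v_seat","drink_can"):
        print(l,[(np.round(r["point"],3).tolist(),round(r["conf"],2)) for r in finder.look_for(c,l)])
s=readout.state();print(s["time"],s["orientation"],bot.grip_depth)
E
```

```text
pics
scene 55.42998440492136 262.0157707888297 187.8055215698851 [[-0.905, -0.425, -0.015], [-0.267, 0.596, -0.757], [0.331, -0.682, -0.653]] [0.459 0.268 0.585]
green_tin_center [([0.526, -0.032, 0.048], 0.88), ([0.541, -0.164, 0.042], 0.72), ([0.427, -0.12, 0.045], 0.62), ([0.481, -0.337, 0.089], 0.44)]
red_tin_center [([0.627, -0.009, 0.039], 0.55)]
v_seat [([0.535, 0.129, 0.025], 0.84)]
drink_can [([0.478, -0.334, 0.086], 0.85)]
top 46.054637549168454 249.49921475482566 187.34123653795416 [[-0.024, -0.999, 0.027], [-0.995, 0.022, -0.096], [0.095, -0.029, -0.995]] [-0.161  0.568  0.857]
green_tin_center [([0.433, -0.138, 0.043], 0.8), ([0.53, -0.044, 0.043], 0.68), ([0.551, -0.172, 0.04], 0.61)]
red_tin_center [([0.63, -0.018, 0.045], 0.75)]
v_seat [([0.55, 0.118, 0.037], 0.7)]
drink_can [([0.488, -0.339, 0.13], 0.73)]
0.5 [ 1.86020799e-05  1.25108016e-01  9.92143127e-01 -1.94958629e-05] 0.0187
```

View pics/top0.png

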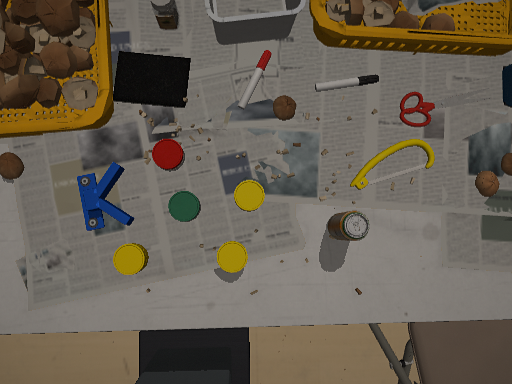

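View pics/scene0.png

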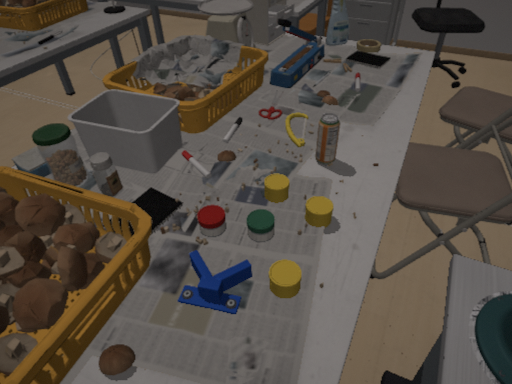

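```bash
cat > h.py <<'E'
import numpy as np, cv2
from scipy.optimize import least_squares, minimize
def cloud(d):
    f=192/np.tan(np.radians(float(d["fov_y"]))/2); z=np.asarray(d["depth"]).astype(float)
    v,u=np.mgrid[:384,:512]
    P=np.stack([(u-d["cx"])/f*z,(v-d["cy"])/f*z,z],-1)
    return (P-d["t"])@d["R"]
def hsvmask(d,lo,hi):
    return cv2.inRange(cv2.cvtColor(d["image"],cv2.COLOR_BGR2HSV),lo,hi)>0
def lid(d,lo,hi,near=None):
    P=cloud(d); m=hsvmask(d,lo,hi)&(P[...,2]>.037)&(P[...,2]<.055)&(d["depth"]>0)
    if near is not None: m&=np.hypot(P[...,0]-near[0],P[...,1]-near[1])<.045
    p=P[m]
    (c,r)=cv2.minEnclosingCircle(p[:,:2].astype(np.float32)*1000)
    return len(p),np.median(p[:,2]),np.array(c)/1000,r/1000,p.mean(0)[:2]
G=((65,70,30),(95,255,255)); RD=((172,120,50),(180,255,255))
def vfit(d,x0):
    P=cloud(d); m=hsvmask(d,(108,120,50),(130,255,255))&(d["depth"]>0)
    p=P[m]; p=p[np.hypot(p[:,0]-x0[0],p[:,1]-x0[1])<.12]
    t=p[(p[:,2]>.034)&(p[:,2]<.048)][:,:2]
    def sd(x):  # signed distance of points to the union of wall tops
        c,s=np.cos(x[2]),np.sin(x[2]); q=(t-x[:2])@np.array([[c,-s],[s,c]])
        o=[]
        for g in (1,-1):
            a=np.array([-1,g])/2**.5; n=np.array([1,g])/2**.5
            r=q-[.0424,0]; u=r@a-.036; w=r@n-.009
            e=np.stack([abs(u)-.036,abs(w)-.009],-1)
            o.append(np.linalg.norm(np.maximum(e,0),axis=1))
        return np.min(o,axis=0)
    best=None
    for th in np.arange(-3.1,3.1,.3):
        r=least_squares(sd,[*x0,th],loss='soft_l1',f_scale=.002)
        if best is None or r.cost<best.cost: best=r
    return best.x,len(t),np.sqrt(np.mean(sd(best.x)**2)),p
E
python3 - <<'E'
from h import *
for c in ("top","scene"):
    d=dict(np.load(c+"0.npz"))
    print(c,"green",lid(d,*G,near=(.63-.1,-.04))); print("red",lid(d,*RD,near=(.63,-.015)))
    x,n,e,p=vfit(d,(.545,.1)); print(np.round(x,4),n,e,np.histogram(p[:,2],np.arange(-.01,.06,.005)))
E
```

```text
top green (746, np.float64(0.04307988003979124), array([ 0.52988806, -0.0461476 ]), 0.02980416488647461, array([ 0.53015063, -0.04639519]))
red (0, np.float64(nan), array([0., 0.]), 0.0, array([nan, nan]))
[0.5576 0.0799 1.7715] 918 0.0030773023256760648 (array([  0,   0,  17, 455,  74,   9,   8,  13,   8, 467, 449,   0,   0]), array([-0.01 , -0.005,  0.   ,  0.005,  0.01 ,  0.015,  0.02 ,  0.025,
        0.03 ,  0.035,  0.04 ,  0.045,  0.05 ,  0.055]))
scene green (474, np.float64(0.04342821526425304), array([ 0.53063306, -0.04623874]), 0.029538272857666015, array([ 0.53055916, -0.0438429 ]))
red (1, np.float64(0.03893654199587055), array([0.62018536, 0.00708285]), 9.999999747378752e-08, array([0.6201854 , 0.00708285]))
[0.5583 0.0818 1.7746] 864 0.0030700902540698317 (array([  0,   0,  21, 695, 115,  86,  87,  87,  92, 325, 519,   0,   0]), array([-0.01 , -0.005,  0.   ,  0.005,  0.01 ,  0.015,  0.02 ,  0.025,
        0.03 ,  0.035,  0.04 ,  0.045,  0.05 ,  0.055]))
  return _methods._mean(a, axis=axis, dtype=dtype,
  ret = ret.dtype.type(ret / rcount)
h.py:15: RuntimeWarning: Mean of empty slice.
  return len(p),np.median(p[:,2]),np.array(c)/1000,r/1000,p.mean(0)[:2]
  ret = um.true_divide(
```

```bash
cat >> h.py <<'E'
TH=1.773; S=np.array([.558,.081]); EX=np.array([np.cos(TH),np.sin(TH)]); EY=np.array([-EX[1],EX[0]])
W=lambda x,y: S+x*EX+y*EY          # V frame -> world
V=lambda p: ((np.asarray(p)[:2]-S)@EX,(np.asarray(p)[:2]-S)@EY)
def quat(phi): return [0,np.cos(phi/2),np.sin(phi/2),0]
E
python3 - <<'E'
from h import *
from bench import bot, readout, viewer
g=np.array([.530,-.046]); e=W(-.022,0); p=(e-g)/np.linalg.norm(e-g); phi=np.arctan2(p[1],p[0])
s=g-.052*p; print("start",s,p,V(g))
b=None
for f in (phi,phi-np.pi):
    q=bot.inverse_kinematics([*s,.01],quat(f)); print(f,q)
    if q is not None and (b is None or abs(q[6])<b[0]): b=(abs(q[6]),f)
o=quat(b[1])
bot.move_gripper(.03)
bot.goto([*s,.16],o)
bot.line_to([*s,.012],o,rate=.1,max_force=8)
st=readout.state();print(b,st["time"],st["position"],st["opening"],st["ft_force"])
for c in("top","scene"):
    d=viewer.camera(c);cv2.imwrite(f"pics/{c}1.png",d["image"])
E
```

```text
start [ 0.51471932 -0.09570413] [0.29385914 0.95584874] (np.float64(-0.11878935171365398), np.float64(0.05293477042029949))
1.272534582512263 [-0.35607888  0.642212    0.60530087  2.06551861 -0.62649081  0.62032367
  0.38386537]
-1.8690580710775302 [-0.7764326   1.14393079  1.33093666  2.0867053  -1.29163878  1.16761172
 -2.23921479]
(np.float64(0.38386536704959096), np.float64(1.272534582512263)) 5.9833 [ 0.51517301 -0.09572623  0.01250953] 0.029905126287128034 [-0.3577334  -0.8915575  -0.28006592]
```

View pics/scene1.png

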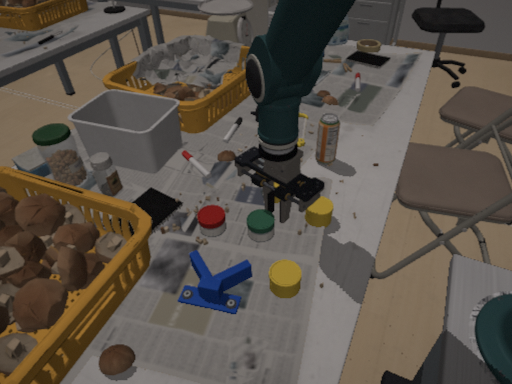

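The fingers stand just behind the green tin at (262,222), clear of the other tins. I'll push the first leg.

```bash
python3 - <<'E'
from h import *
from bench import bot, readout, viewer
g=np.array([.530,-.046]); e=W(-.022,0); p=(e-g)/np.linalg.norm(e-g)
a=e-.036*p
print(bot.line_to([*a,.012],rate=.05,max_force=15))
st=readout.state();print(st["time"],st["position"],st["ft_force"])
bot.line_to([*(a-.02*p),.012],rate=.08)
d=viewer.camera("scene");cv2.imwrite("pics/scene2.png",d["image"])
for c in("scene","top"):
    d=viewer.camera(c)
    try:
        r=lid(d,*G,near=(.55,.06)); print(c,r,V(r[2]))
        x,n,er,_=vfit(d,(.55,.09)); print(x,n,er)
    except Exception as ex: print(c,ex)
E
```

```text
False
8.7583 [0.55180298 0.02495454 0.01200409] [-0.29772115 -0.47559375  0.37721019]
scene (612, np.float64(0.04334233851991212), array([0.56248102, 0.05854104]), 0.029770767211914063, array([0.56126713, 0.06094102])) (np.float64(-0.022901304321383292), np.float64(0.00012067729235080272))
[0.55871457 0.08158425 1.77855312] 878 0.0031148446663141044
top (0, np.float64(nan), array([0., 0.]), 0.0, array([nan, nan])) (np.float64(0.032712616865086856), np.float64(0.5628986451376821))
[ 0.55  0.09 -3.1 ] 0 nan
  return _methods._mean(a, axis=axis, dtype=dtype,
  ret = ret.dtype.type(ret / rcount)
h.py:15: RuntimeWarning: Mean of empty slice.
  return len(p),np.median(p[:,2]),np.array(c)/1000,r/1000,p.mean(0)[:2]
  ret = um.true_divide(
```

View pics/scene2.png

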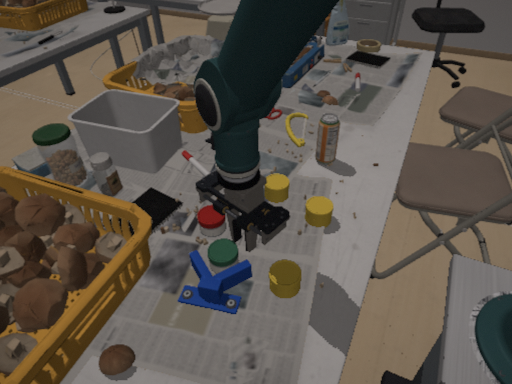

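The green tin, lid at (223,250), is in the mouth, centred on the middle line 23 mm short of the seat. The red tin hasn't moved. Next I'll line the fingers up with the V and push it home.

```bash
python3 - <<'E'
from h import *
from bench import bot, readout, viewer
bot.move_gripper(.02)
bot.line_to([*W(-.067,0.001),.012],quat(TH-.015 if 0 else TH),rate=.04)
st=readout.state();print(st["time"],V(st["position"]),st["ft_force"])
print(bot.line_to([*W(-.0345,0),.012],rate=.025,max_force=7))
st=readout.state();print(st["time"],V(st["position"]),st["ft_force"])
d=viewer.camera("scene")
r=lid(d,*G,near=(.55,.07)); print(r,V(r[2]),np.array(V(r[4])))
cv2.imwrite("pics/scene3.png",cv2.resize(d["image"][180:330,130:330],None,fx=4,fy=4))
E
```

```text
10.475 (np.float64(-0.06714722713141254), np.float64(0.001297182530275776)) [ 0.69673984 -0.26239944 -0.44230848]
True
11.3583 (np.float64(-0.04596271441586451), np.float64(-3.506255859540513e-05)) [ 0.70379139 -0.8953647   0.36556647]
(644, np.float64(0.04346573493923081), array([0.55969806, 0.07252495]), 0.03012020492553711, array([0.55864949, 0.07488971])) (np.float64(-0.00864340334740875), np.float64(3.856924652208917e-05)) [-0.00611624  0.00059087]
```

View pics/scene3.png

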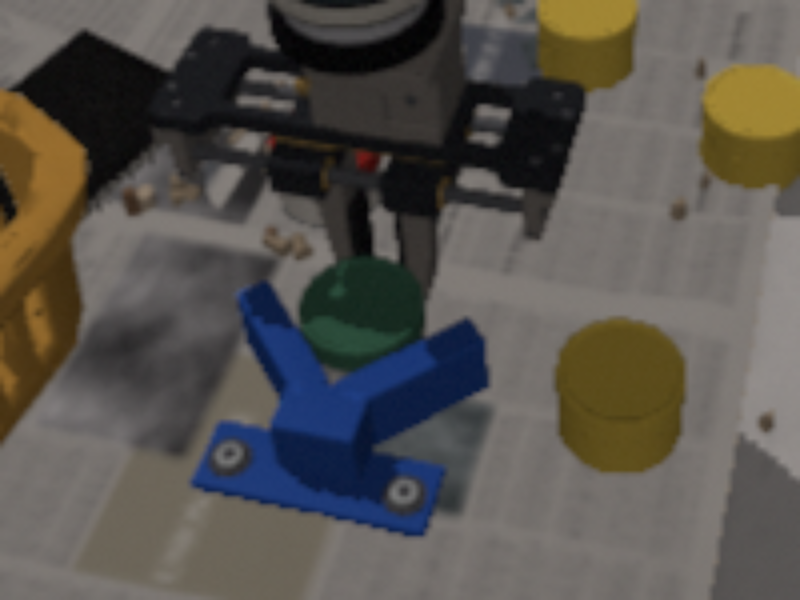

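```bash
python3 - <<'E'
from h import *
from scipy.spatial import cKDTree
for c in("top","scene"):
    d=dict(np.load(c+"0.npz")); p=vfit(d,S)[3]
    t=p[(p[:,2]>.034)&(p[:,2]<.048)][:,:2]; q=(t-S)@np.stack([EX,EY],1)
    for g in(1,-1):   # per arm: along-wall and normal extents
        a=np.array([-1,g])/2**.5; n=np.array([1,g])/2**.5
        m=q[:,1]*g>.02; r=q[m]; w=r@n; u=r@a
        print(c,g,"normal pct",np.round(np.percentile(w,[1,5,50,95,99]),4),"slope",np.polyfit(u,w,1)[0].round(3),"end",np.percentile(u,[98,99.5]).round(4))
    print("x range",np.percentile(q[:,0],[0.5,2,98,99.5]).round(4))
E
```

```text
top 1 normal pct [0.0257 0.0263 0.035  0.0425 0.0432] slope -0.063 end [0.0461 0.0469]
top -1 normal pct [0.0245 0.0253 0.0333 0.0408 0.0416] slope -0.069 end [0.0455 0.0464]
x range [-0.0118 -0.0101  0.0619  0.0632]
scene 1 normal pct [0.0255 0.0266 0.0366 0.0416 0.0423] slope -0.06 end [0.044  0.0453]
scene -1 normal pct [0.0261 0.0267 0.0349 0.0411 0.0414] slope -0.068 end [0.0457 0.0471]
x range [-0.0118 -0.0085  0.0618  0.0624]
```

The fit's apex was biased by the filled corner. The wall faces put the real seat about 6–7 mm nearer the mouth, so the tin is probably already seated. I'll test that with a slow, firm push.

```bash
python3 - <<'E'
from h import *
from bench import bot, readout, viewer
def rep(k):
    st=readout.state();d=viewer.camera("scene");r=lid(d,*G,near=(.555,.073))
    print(k,round(st["time"],2),np.round(V(st["position"]),4),np.round(st["ft_force"],1),"tin",np.round(V(r[2]),4),np.round(V(r[4]),4)); return d
rep("before")
for i in range(2):
    print(bot.line_to([*W(-.040,0),.012],rate=.01,max_force=10)); bot.hold(.2); rep("push")
bot.line_to([*W(-.060,0),.012],rate=.03); rep("back")
bot.line_to([*W(-.060,0),.16],rate=.15)
bot.goto([.42,-.12,.25],quat(TH))
d=rep("away"); cv2.imwrite("pics/scene4.png",cv2.resize(d["image"][180:330,130:330],None,fx=4,fy=4))
d=viewer.camera("top"); np.savez("top4.npz",**{k:np.array(v) for k,v in d.items()})
cv2.imwrite("pics/top4.png",cv2.resize(d["image"][120:270,50:250],None,fx=4,fy=4,interpolation=cv2.INTER_CUBIC))
r=lid(d,*G,near=(.555,.073)); print(r[0],V(r[2]),V(r[4]))
E
```

```text
before 11.41 [-0.046  0.   ] [ 0.  -1.3  0.8] tin [-0.0082 -0.0001] [-0.0063  0.0006]
True
push 12.15 [-0.0461  0.0004] [ 0.7 -0.3 -0.1] tin [-0.0084 -0.0002] [-0.0063  0.0005]
True
push 12.88 [-0.0462  0.0005] [ 1.5 -1.1  0.5] tin [-0.0086  0.    ] [-0.0062  0.0007]
back 13.53 [-0.0601  0.0001] [-1.   0.1 -0.2] tin [-0.0075 -0.0002] [-0.006   0.0005]
away 15.61 [-0.1684  0.1746] [0.6 0.1 0. ] tin [-0.008  -0.0002] [-0.0058  0.0005]
765 (np.float64(-0.007053298349960118), np.float64(0.00033557224574456)) (np.float64(-0.007430697856720698), np.float64(0.0011236964013247245))
```

View pics/top4.png

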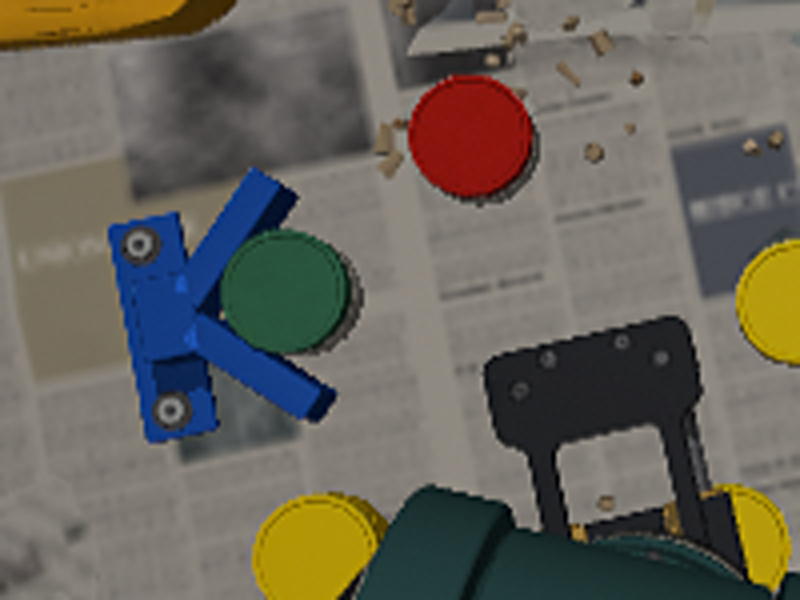

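View pics/scene4.png

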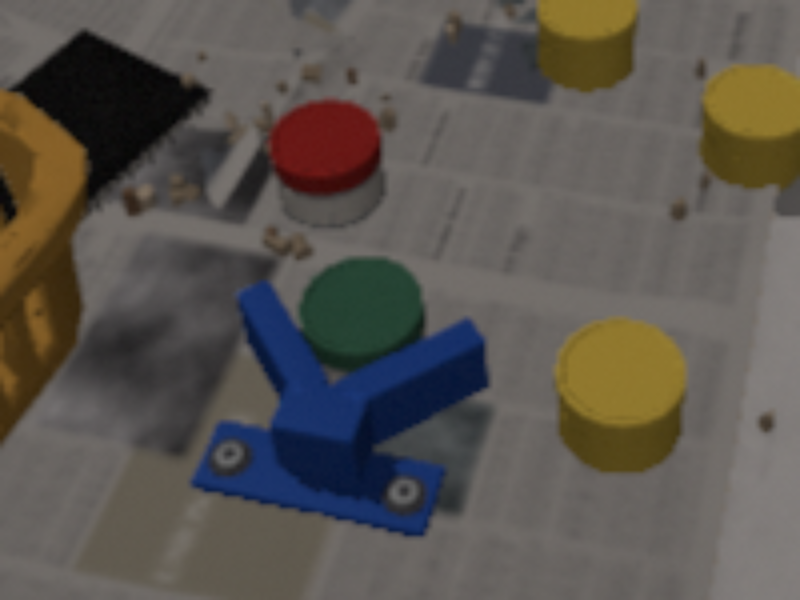

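Both views show the tin upright and touching both walls, and two 10 N pushes did not move it. The caging fingers could hide a one-sided contact, so I'll do one light push with closed fingers, which lets the tin slide sideways.

```bash
python3 - <<'E'
from h import *
from bench import bot, readout, viewer
def rep(k):
    st=readout.state();d=viewer.camera("scene");r=lid(d,*G,near=(.555,.073))
    print(k,round(st["time"],2),np.round(V(st["position"]),4),np.round(st["ft_force"],1),"tin",np.round(V(r[2]),4),np.round(V(r[4]),4))
bot.move_gripper(0.0)
bot.goto([*W(-.062,0),.12],quat(TH))
bot.line_to([*W(-.062,0),.012],rate=.12)
print(bot.line_to([*W(-.040,0),.012],rate=.015,max_force=10)); rep("push")
bot.line_to([*W(-.062,0),.012],rate=.05)
bot.line_to([*W(-.062,0),.16],rate=.15)
bot.goto([.42,-.12,.25],quat(TH)); rep("away")
d=viewer.camera("top"); r=lid(d,*G,near=(.555,.073)); print(V(r[2]),V(r[4]))
from bench import finder
for l in("red_tin_center","drink_can"): print(l,[np.round(x["point"],3).tolist() for x in finder.look_for("top",l)][:2],[np.round(x["point"],3).tolist() for x in finder.look_for("scene",l)][:2])
E
```

```text
True
push 19.27 [-0.0478  0.0001] [ 0.2 -1.1  0.5] tin [-0.0085 -0.0002] [-0.0063  0.0005]
away 21.79 [-0.1684  0.1746] [-0.2  1.   0.4] tin [-0.0075  0.    ] [-0.0057  0.0005]
(np.float64(-0.007464646199416986), np.float64(-1.8100072481357165e-05)) (np.float64(-0.007454917084578655), np.float64(0.0009367256396228771))
red_tin_center [[0.63, -0.016, 0.046], [0.557, 0.074, 0.043]] [[0.628, -0.006, 0.039]]
drink_can [[0.49, -0.343, 0.129], [0.624, -0.019, 0.044]] [[0.48, -0.332, 0.071]]
```

The tin didn't move, so it is seated. The red tin and the can are where they were.

```bash
python3 -c "
from bench import bot
print(bot.finish_job())"
```

```text
the job is handed in; nothing more can be done
None
```

I pushed the green-lidded tin upright along the table into the blue V-block, where it sits against both faces (to about 0.5 mm by camera), released it, left the red tin and drink can in place, and handed the job in at about 22 s.

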